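Unlock the strongbox and hold the key turned

ROBOT

A 6-joint arm with a two-finger parallel gripper is mounted at the origin on a cart in front of the work surface, level with it; the furniture and walls round the work are solid. World frame = base frame: x ahead of the robot, y to its left, z up, the work surface at z = 0. Lengths are in m, angles in rad, forces in N, time in s.
With the tool pointing down it reaches from about 0.35 to 1 m from the base axis. Payload 7.1 kg.
Tool frame: the origin (TCP) lies on the mounting face of the last link; the fingertips stand 173 mm ahead of it and the grasp point (between the pads) lies 155 mm ahead of it; z points along the fingers, y is the line along which they close (so a half turn about z gives the same grasp; the last joint's range is limited). The gripper opens to 85 mm and grips with 20 to 120 N. Pads are 22 mm wide; open, the fingers measure 114 mm over their backs; the gripper's body (76 mm by 85 mm) begins 54 mm behind the grasp point. The pads swing forward as they close: fully open they stand 13 mm farther back than shut.
Start: joints at [-1.273, 0.423, 1.63, -0, 1.089, -0.019], TCP at [0.195, -0.594, 0.405] pointing down, gripper open.
Joint ranges: [-3, 3], [-0.9, 2.11], [0.09, 2.58], [-1.31, 4.45], [0.11, 2.69], [-2.54, 2.54]. Speed limits (rad/s): [2.39, 2.39, 3.01, 3.14, 3.14, 3.14].

INTERFACE

Orientations are given as a unit quaternion [x, y, z, w].
In Python, from plant import manip, imaging, order gives the robot as it stands.
- The arm moves only by the tool arm_command, never from a script. Its argument "steps" is a list of rows, each a list of 3 entries, a list of its own where there are three numbers: the turn, a rotation vector about the world's x, y, z in rad, then the shift along the world's x, y, z in cm, then the closure, from 0 (fully open) to 1 (shut). In form: [[[ax, ay, az], [dx, dy, dz], jaw], ...]. A call has exactly 8 rows; each row is the pose to reach, as a shift and turn from the pose commanded when the call began; what a row does not reach only later rows make up. A row lasts 1/8 s, in which the tool goes at most 62.5 mm and 10.7 degrees, less where a joint would pass 70% of its speed; a pose out of reach is approached as far as the arm can. A call with a gripper value outside its range is refused whole. The fingers move at their own pace and stop on an object; "force" is the grip in N (left out, the last holds). Time passes only in rows, so rows that repeat a pose let the fingers close, or fill a call up. It gives the time, the measured TCP pose, the force, the opening and the grip force at its end, in the units of the state.
- manip.observe(): the state, without advancing time (a new reading comes with each control period).
- imaging.camera(name): name is "scene" or "top" or "wrist"; returns a dict with "color" (420x560x3 uint8, red, green, blue), "depth" (420x560 float32, m along the optical axis (not along the pixel's ray), 0 where there is no reading), "fx", "fy", "cx", "cy" (pixels), "R" (3x3) and "t" (3): a world point X has camera coordinates R X + t. Camera axes: x right, y down, z forward; pixel columns grow to the right and rows downward; lengths in m; the calibration is good to about 2 mm. The wrist camera is an equidistant fisheye: a pixel r from the principal point sees the ray r / f radians off the axis. A picture is of the moment at which its call begins.
- order.sign_off(): hands the job in; it is judged then, once.
The state is a dict: "time": time; "q": joint angles; "qvel": joint speeds; "tau": joint torques, N m; "tool_pos": TCP position; "tool_rot": TCP orientation; "force": force on the tool from outside, world axes, zero at the start; "ft_torque": the same for the moment, N m; "finger_gap": finger opening in m; "finger_force": force on a finger pad.
Only numpy, scipy, OpenCV 4.12 (cv2) and the standard library are available. Lean on these libraries where they do the work, as an engineer would, in place of code of your own. Each camera call takes 0.05 s, during which the arm holds its last target. There are 200 camera calls.

TASK

Take the red-headed key out of the key tray, put its blade into the lock on top of the strongbox and push it fully home; the lock is sticky and stops the blade about halfway, so keep it near its rest position and rock the key up to some 30 degrees left and right while pushing until it drops in. Then turn the key a quarter turn clockwise (seen from above) and finish while still gripping it and holding it turned against the lock's return spring, so that a colleague can open the lid. Leave the other two keys in the tray and do not disturb the things lying around.

Things in the scene. Friction and masses are not known exactly. Their poses are not given: they have to be found in the camera images.
- key_red: Key, red plastic head up, blade down in a tray pocket. Origin: centre of the blade's tip; +z toward the head. Steel blade 5 (x) x 14 (y) mm, z 0 to 26; head (grip here) a slab 12 (x) x 32 (y) mm, z 26 to 66, large flat faces to +x and -x. About 40 g. Half a turn about z makes no difference.
- key_blue: Key, blue plastic head up, blade down in a tray pocket. Origin: centre of the blade's tip; +z toward the head. Steel blade 5 (x) x 14 (y) mm, z 0 to 26; head (grip here) a slab 12 (x) x 32 (y) mm, z 26 to 66, large flat faces to +x and -x. About 40 g. Half a turn about z makes no difference. Not wanted: stays in the tray.
- key_yellow: Key, yellow plastic head up, blade down in a tray pocket. Origin: centre of the blade's tip; +z toward the head. Steel blade 5 (x) x 14 (y) mm, z 0 to 26; head (grip here) a slab 12 (x) x 32 (y) mm, z 26 to 66, large flat faces to +x and -x. About 40 g. Half a turn about z makes no difference. Not wanted: stays in the tray.
- key_tray: Fixed grey block 64 (x) x 172 (y) x 32 (z) mm, origin at the centre of its underside. Three pockets in a row along its y, 52 mm apart, hold a key each; the order of colours varies. Keys stand with their x and y along the tray's, heads resting on its top, blades 26 mm deep with about 1 mm play each side.
- strongbox: Fixed box, blue with a shut grey lid, 124 (x) x 164 (y) x 62 (z) mm, origin at the centre of its underside. On the lid a round steel lock collar, 42 mm across and 5 mm high, lies 22 mm from the centre toward -x (the side with clasps); a low handle bar along y, top 71 mm above the bench, lies 30 mm from the centre toward +x.
- lock_mouth (a point): On the lock's vertical axis, level with the collar's top, 67 mm above the bench; axes as the strongbox. Collar opening 22 mm across; 2 mm down lies the brass plug with a slot 7 x 16 mm, bevelled 2.5 mm. At rest the slot's long side is along the box's y: the key's x, y go along the box's x, y (or half a turn off). Fully home, the head rests on the collar, tip 26 mm below this point.
- sticky_disc (a point): On the lock's axis, 15 mm below the mouth, hidden inside: top of a sticky disc with its own slot of like size, which stands 0.38 to 0.58 rad clockwise of the resting plug and stops the blade tip here, 11 mm short of home. Within 0.15 to 0.25 rad of that slot the pushed blade drops through. Friction (0.08 N m) holds the disc; then it turns with the key. This point does not turn.
- lock_plug (a joint): Angle of the plug in rad, 0 at rest, growing clockwise seen from above; stops at 1.62 and -0.7. A spring (0.08 N m per rad) pulls it back toward 0, so a key let go turns back. It turns with the blade, even if that is only halfway in; because of the play it lags the key by 0.1 to 0.25 rad, so a key turned a quarter (1.57) puts it near 1.35.
- small_carton_0: Bystander: small brown carton 66 x 88 x 49 mm, origin at the centre of its underside.
- bearing: Bystander: ball bearing lying flat, 52 mm across, 15 mm high, origin at the centre of its underside.
- grease_tin: Bystander: round white tin 90 mm across, 32 mm high, origin at the centre of its underside.
Things that resemble listed ones, but are neither listed nor needed, are in the scene too. Several things have the shape of the key_red; the one meant has the colours described above.

How it is judged:
By the outcome, as a careful person would: the job done as asked, in the order asked, and still so for the second after the job is handed in, while the arm keeps its last pose, push and grip.
It also fails if it takes over 45 s, if anything falls off the work surface, if the arm or the gripper's body presses on something with over 40 N, if the wrist force passes 120 N, or if a joint passes its speed limit or range.

## Working session

There is one attempt and no reset: what is moved stays moved. The work goes in short steps, Python scripts to look and compute and a tool call to move; the robot and the scene stay as the last step left them, time stands still between calls to the robot, and variables do not carry over. Pictures are saved under pics/ and viewed, at most 10 in all, crops included, and the job is handed in when it is done.

Besides the shell and the picture viewer there is one more tool, called after "Emit:" as a command line: name --argument value ..., lists and objects as JSON in quotes. arm_command: Moves the arm, as the interface text tells. Its arguments: {"type":"object","properties":{"steps":{"type":"array"},"force":{"type":"number"}},"required":["steps"]}

```bash
mkdir -p pics; ls; cat > h.py <<'E'
import numpy as np, cv2
from plant import manip, imaging, order
def cam(n):
    return imaging.camera(n)
def save(c,name):
    cv2.imwrite('pics/'+name, c['color'][:,:,::-1])
def ray(c,u,v):
    d=np.array([(u-c['cx'])/c['fx'],(v-c['cy'])/c['fy'],1.0]); R=np.array(c['R']);t=np.array(c['t'])
    return -R.T@t, R.T@d
def onz(c,u,v,z):
    o,d=ray(c,u,v); return o+d*(z-o[2])/d[2]
def bydepth(c,u,v):
    o,d=ray(c,u,v); return o+d*c['depth'][int(v),int(u)]
E
python3 - <<'E'
from h import *
c=cam('top');save(c,'top.png');s=cam('scene');save(s,'scene.png')
np.savez('top.npz',**c);np.savez('scene.npz',**s)
for k in (c,s): print(k['fx'],k['cx'],k['cy'],-np.array(k['R']).T@k['t'],np.array(k['R'])[2])
print(manip.observe())
E
```

```text
pics
395.8044105341201 283.55662750044115 207.21756853785368 [ 0.39747486 -0.23414981  0.90953432] [ 0.15461561  0.03210419 -0.98745295]
442.05946692506956 289.9839039473206 206.8756350927364 [ 0.06799058 -0.86663901  0.5832075 ] [ 0.48549417  0.67440555 -0.55630258]
{'time': 0.1, 'q': array([-1.27296169e+00,  4.23772509e-01,  1.63058612e+00,  2.42972192e-06,
        1.08859895e+00, -1.90144719e-02]), 'qvel': array([-0.00015287, -0.00130506, -0.00106259, -0.00062707,  0.00024973,
        0.00013634]), 'tau': array([-2.71068075e-05, -5.58425081e+01, -2.82445532e+01,  4.58797160e-05,
        3.00481646e-03,  2.78804964e-05]), 'tool_pos': array([ 0.19467888, -0.59365204,  0.404029  ]), 'tool_rot': array([ 9.87476915e-01,  1.57762091e-01, -9.37687918e-05, -6.75991150e-04]), 'force': array([ 0.24840361,  0.02931746, -0.73290189]), 'ft_torque': array([-0.0075335 , -0.00264035,  0.07517171]), 'finger_force': 0.0, 'finger_gap': 0.08532160309097897}
```

View pics/top.png

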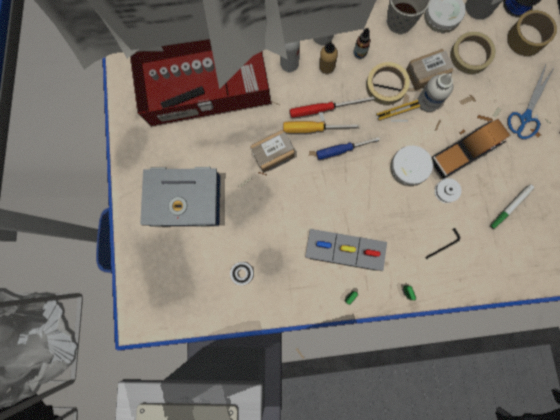

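View pics/scene.png

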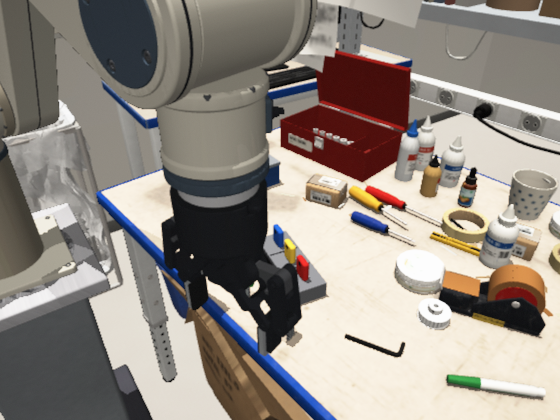

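The top view shows the tray at (346,250) with blue (323,244), yellow (348,248) and red (372,253) keys. The strongbox is at (180,197), with its lock at (178,206). Of the three key-shaped things, (372,253) is the red-headed one; the red screwdriver (312,109) and red toolbox (200,80) don't have the shape. I'll measure and confirm in a crop.

```bash
python3 - <<'E'
from h import *
c=dict(np.load('top.npz'));s=dict(np.load('scene.npz'))
im=c['color'];hsv=cv2.cvtColor(im,cv2.COLOR_RGB2HSV)
P=lambda u,v,z:np.round(onz(c,u,v,z),4)
def mask(lo,hi,box):
    m=cv2.inRange(hsv,lo,hi);k=np.zeros_like(m);k[box[1]:box[3],box[0]:box[2]]=1;return m*k
def rep(name,m,z,only=True):
    cs=cv2.findContours(m,0,1)[0];k=max(cs,key=cv2.contourArea)
    b=cv2.boxPoints(cv2.minAreaRect(k));w=np.array([P(*p,z)[:2] for p in b])
    e=w[1]-w[0];f=w[2]-w[1];L=e if np.hypot(*e)>np.hypot(*f) else f
    print(name,np.round(b.mean(0),1),'ctr',w.mean(0).round(4),'size',np.hypot(*e).round(4),np.hypot(*f).round(4),'yaw long',np.degrees(np.arctan2(L[1],L[0])).round(1))
B=(300,225,395,275)
r=mask((0,120,60),(8,255,255),B)|mask((172,120,60),(180,255,255),B);rep('red',r,.072)
rep('yel',mask((20,120,60),(35,255,255),B),.072)
rep('blue',mask((100,120,60),(125,255,255),B),.072)
for n,(u,v) in dict(tray=(335,262),red=(372,253),lid=(205,185),collar=(171,205),bench=(270,215)).items(): print(n,bydepth(c,u,v).round(4))
# height mask of box & tray
o=-c['R'].T@c['t'];vv,uu=np.mgrid[:420,:560]
d=np.stack([(uu-c['cx'])/c['fx'],(vv-c['cy'])/c['fy'],np.ones_like(uu)],-1)@c['R']
W=o+d*c['depth'][...,None];Z=W[...,2]
def hm(lo,hi,b):
    m=((Z>lo)&(Z<hi)).astype(np.uint8)*255;k=np.zeros_like(m);k[b[1]:b[3],b[0]:b[2]]=1;return m*k
rep('tray',hm(.025,.12,(295,220,400,280)),.032)
rep('lid',hm(.054,.12,(130,155,230,235)),.062)
a=cv2.resize(im[160:280,130:400],None,fx=2.9,fy=2.9,interpolation=cv2.INTER_CUBIC)
cv2.imwrite('pics/crop.png',a[:,:,::-1])
E
```

```text
red [371.5 252.5] ctr [ 0.4335 -0.3917] size 0.0312 0.0104 yaw long -89.6
yel [347.5 248.2] ctr [ 0.442  -0.3418] size 0.011 0.0316 yaw long -99.1
blue [323.5 244.2] ctr [ 0.4502 -0.2916] size 0.0107 0.0282 yaw long -99.0
tray [ 0.414  -0.3196  0.0297]
red [ 0.4325 -0.3928  0.0715]
lid [ 0.579  -0.0332  0.0622]
collar [0.5334 0.0385 0.0667]
bench [ 0.5214 -0.1733  0.0006]
tray [346.1 250. ] ctr [ 0.4406 -0.3435] size 0.0667 0.1735 yaw long -99.5
lid [178. 196.] ctr [0.555  0.0259] size 0.1704 0.1292 yaw long -90.0
```

View pics/crop.png

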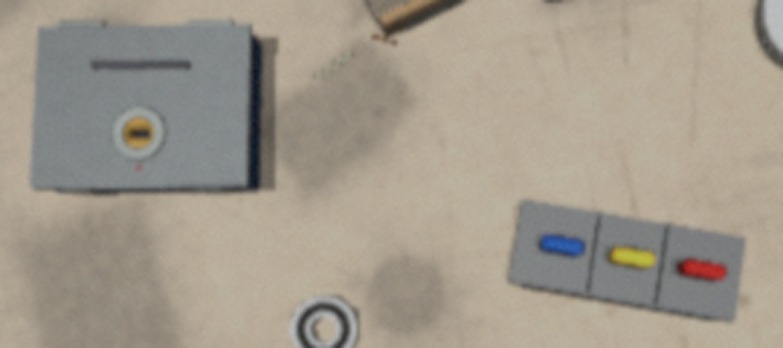

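The crop confirms it: the red key is the rightmost in the tray, near crop (703,269). The lock collar is at crop (138,132), with its slot roughly horizontal in the image. Next I move above the red key.

Emit:
arm_command --steps '[[[0, 0, 0.16], [3.4, 2.9, -1.4], 0], [[0, 0, 0.32], [6.8, 5.7, -2.9], 0], [[0, 0, 0.47], [10.2, 8.6, -4.3], 0], [[0, 0, 0.62], [13.6, 11.5, -5.7], 0], [[0, 0, 0.78], [17.0, 14.4, -7.1], 0], [[0, 0, 0.93], [20.4, 17.2, -8.6], 0], [[0, 0, 1.088], [23.8, 20.1, -10.0], 0], [[0, 0, 1.088], [23.8, 20.1, -10.0], 0]]' --force 60

```text
time: 1.1
tool_pos: [0.4342, -0.3907, 0.3032]
tool_rot: [0.762, 0.648, -0.0, -0.001]
force: [-0.6, -1.0, -0.6]
finger_gap: 0.0851
finger_force: 0.0
```

```bash
cat >> h.py <<'E'
def st():
    from scipy.spatial.transform import Rotation as R
    o=manip.observe();r=R.from_quat(o['tool_rot']).as_matrix()
    print('t',o['time'],'pos',o['tool_pos'].round(4),'closeyaw',np.degrees(np.arctan2(r[1,1],r[0,1])).round(2),'z',r[:,2].round(4),'F',o['force'].round(2),'T',o['ft_torque'].round(3),'gap',o['finger_gap'],o['finger_force'],'q',o['q'].round(3));return o
def fray(c,u,v):
    x,y=(u-c['cx'])/c['fx'],(v-c['cy'])/c['fy'];th=np.hypot(x,y);k=np.sin(th)/max(th,1e-9)
    R=np.array(c['R']);return -R.T@c['t'],R.T@np.array([x*k,y*k,np.cos(th)])
def fonz(c,u,v,z):
    o,d=fray(c,u,v);return o+d*(z-o[2])/d[2]
E
python3 - <<'E'
from h import *
st();c=cam('wrist');save(c,'w1.png');np.savez('w1.npz',**c);print(c['fx'],c['cx'],c['cy'],-c['R'].T@c['t'],c['R'][2])
E
```

```text
t 1.1 pos [ 0.4342 -0.3907  0.3032] closeyaw -9.25 z [-0.0018  0.0021 -1.    ] F [-0.56 -1.02 -0.6 ] T [ 0.042  0.032 -0.007] gap 0.08507831481323268 0.0 q [-0.753  0.498  1.788  0.     0.859 -0.592]
325.19226210127806 283.74986834876404 213.78120400300836 [ 0.4471145  -0.31186118  0.27298389] [-0.05218366 -0.30107296 -0.95217222]
```

View pics/w1.png

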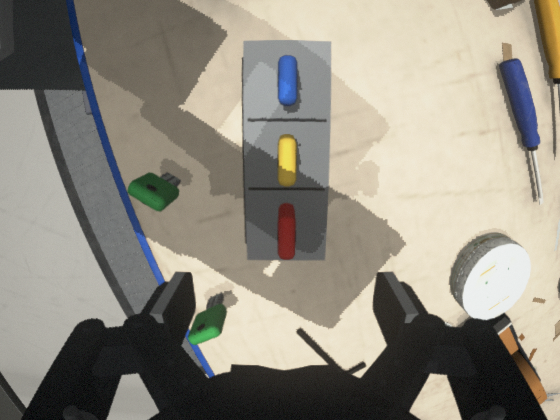

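The wrist view shows the tray centred at about (287,150), with the red key blob spanning (287,203) to (287,260). I'll measure the keys and the tray edges from here.

```bash
python3 - <<'E'
from h import *
c=dict(np.load('w1.npz'));im=c['color'];hsv=cv2.cvtColor(im,cv2.COLOR_RGB2HSV)
def rep(n,m,z):
    k=max(cv2.findContours(m,0,1)[0],key=cv2.contourArea);x,y,w,h=cv2.boundingRect(k)
    pts=np.array([fonz(c,*p,z)[:2] for p in k[:,0].astype(float)]).astype(np.float32)
    (cx,cy),s,a=cv2.minAreaRect(pts*1000)
    print(n,(x,y,w,h),'ctr',cx,cy,'size',s,'ang',a)
B=(230,30,345,270)
def M(lo,hi):
    m=cv2.inRange(hsv,lo,hi);k=np.zeros_like(m);k[B[1]:B[3],B[0]:B[2]]=1;return m*k
rep('red',M((0,120,50),(8,255,255))|M((172,120,50),(180,255,255)),.072)
rep('yel',M((20,120,60),(35,255,255)),.072)
rep('blue',M((100,150,60),(125,255,255)),.072)
# tray edges on z=.032: pixel picks
for p in [(244,41),(331,41),(325,260),(248,260)]: print(p,fonz(c,*p,.032).round(4))
# depth samples of red head centre (depth along axis)
vv=(232,287)
o,d=fray(c,287,225);ax=c['R'][2];print('depth pt',o+d*c['depth'][225,287]/(d@ax))
E
```

```text
red (278, 203, 17, 56) ctr 435.4930114746094 -387.7110900878906 size (39.038814544677734, 10.847856521606445) ang 81.44285583496094
yel (278, 135, 19, 51) ctr 443.6856384277344 -341.2409362792969 size (31.651540756225586, 11.23387336730957) ang 80.61329650878906
blue (279, 56, 17, 48) ctr 451.6266174316406 -291.5510559082031 size (29.410173416137695, 9.693418502807617) ang 80.9211654663086
(244, 41) [ 0.4264 -0.253   0.032 ]
(331, 41) [ 0.489 -0.263  0.032]
(325, 260) [ 0.4611 -0.433   0.032 ]
(248, 260) [ 0.3984 -0.4229  0.032 ]
depth pt [ 0.43695816 -0.3834878   0.07171618]
```

Emit:
arm_command --steps '[[[0, 0, 0], [0.2, 0, -2], 0], [[0, 0, 0], [0.2, 0, -5], 0], [[0, 0, 0], [0.2, 0, -7.5], 0], [[0, 0, 0], [0.2, 0, -9], 0], [[0, 0, 0], [0.2, 0, -9.3], 0], [[0, 0, 0], [0.2, 0, -9.3], 0], [[0, 0, 0], [0.2, 0, -9.3], 0], [[0, 0, 0], [0.2, 0, -9.3], 0]]'

```text
time: 2.15
tool_pos: [0.435, -0.3931, 0.2125]
tool_rot: [0.763, 0.646, 0.0, 0.001]
force: [0.2, 1.1, 0.1]
finger_gap: 0.0853
finger_force: 0.0
```

```bash
python3 - <<'E'
from h import *
st()
E
```

```text
t 2.15 pos [ 0.435  -0.3931  0.2125] closeyaw -9.51 z [ 0.001 -0.001 -1.   ] F [0.2  1.13 0.13] T [-0.024  0.001 -0.   ] gap 0.08533655416084195 0.0 q [-0.755  0.642  1.81   0.     0.688 -0.589]
```

Emit:
arm_command --steps '[[[0, 0, 0], [0, 0, 0], 0.5], [[0, 0, 0], [0, 0, 0], 0.7], [[0, 0, 0], [0, 0, 0], 0.8], [[0, 0, 0], [0, 0, 0], 0.9], [[0, 0, 0], [0, 0, 0], 1], [[0, 0, 0], [0, 0, 0], 1], [[0, 0, 0], [0, 0, 0], 1], [[0, 0, 0], [0, 0, 0], 1]]' --force 80

```text
time: 3.15
tool_pos: [0.4348, -0.3929, 0.2119]
tool_rot: [0.763, 0.646, 0.0, 0.0]
force: [-0.2, 1.0, 2.7]
finger_gap: 0.0109
finger_force: 78.3
```

```bash
python3 - <<'E'
from h import *
st()
E
```

```text
t 3.15 pos [ 0.4348 -0.3929  0.2119] closeyaw -9.51 z [ 2.e-04 -2.e-04 -1.e+00] F [-0.21  1.04  2.73] T [ 0.112 -0.061  0.042] gap 0.010898708793601148 78.26431632041931 q [-0.755  0.643  1.81  -0.     0.688 -0.589]
```

Emit:
arm_command --steps '[[[0, 0, 0], [0, 0, 1], 1], [[0, 0, 0], [0, 0, 4], 1], [[0, 0, 0], [0, 0, 8], 1], [[0, 0, 0.02], [1, 4, 12], 1], [[0, 0, 0.04], [2, 9, 14.8], 1], [[0, 0, 0.06], [3.3, 14, 14.8], 1], [[0, 0, 0.09], [4.6, 19.5, 14.8], 1], [[0, 0, 0.11], [5.9, 25, 14.8], 1]]'

```text
time: 4.15
tool_pos: [0.4937, -0.1412, 0.3604]
tool_rot: [0.727, 0.687, 0.0, 0.0]
force: [-0.0, -0.6, 0.2]
finger_gap: 0.011
finger_force: 79.6
```

Emit:
arm_command --steps '[[[0, 0, 0.02], [1.3, 5.5, 0], 1], [[0, 0, 0.04], [2.6, 11, 0], 1], [[0, 0, 0.053], [3.5, 15, 0], 1], [[0, 0, 0.053], [3.9, 16.9, 0], 1], [[0, 0, 0.053], [3.9, 16.9, 0], 1], [[0, 0, 0.053], [3.9, 16.9, 0], 1], [[0, 0, 0.053], [3.9, 16.9, 0], 1], [[0, 0, 0.053], [3.9, 16.9, 0], 1]]'

```text
time: 5.15
tool_pos: [0.5326, 0.0253, 0.3597]
tool_rot: [0.709, 0.706, -0.0, -0.0]
force: [-0.5, -0.7, -0.2]
finger_gap: 0.0106
finger_force: 79.6
```

```bash
python3 - <<'E'
from h import *
st();c=cam('wrist');save(c,'w2.png');np.savez('w2.npz',**c);c=cam('top');np.savez('top2.npz',**c)
s=cam('scene');np.savez('scene2.npz',**s);save(s,'scene2.png')
E
```

```text
t 5.15 pos [0.5326 0.0253 0.3597] closeyaw -0.25 z [-1.e-04 -1.e-04 -1.e+00] F [-0.5  -0.66 -0.19] T [ 0.007 -0.057 -0.009] gap 0.01061811554974566 79.57098126411438 q [ 0.025  0.35   1.868 -0.     0.924  0.03 ]
```

View pics/w2.png

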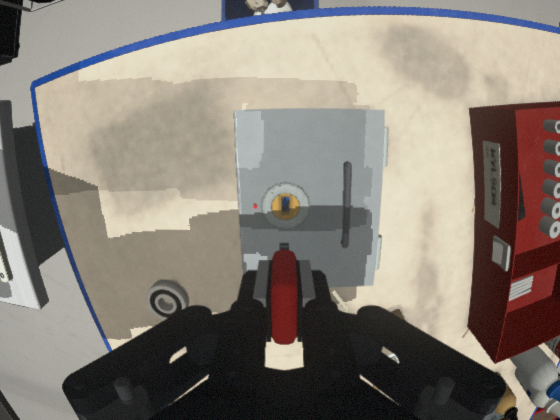

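The wrist view shows the collar at (286,206), the box lid spanning (235,110) to (374,285), and the held red key head at (285,290) with its blade end at (285,245). I'll measure the collar centre, box yaw and tip position.

```bash
python3 - <<'E'
from h import *
def seg(im,box,lo,hi):
    hsv=cv2.cvtColor(im,cv2.COLOR_RGB2HSV);m=cv2.inRange(hsv,lo,hi);k=np.zeros_like(m);k[box[1]:box[3],box[0]:box[2]]=1;return m*k
w=dict(np.load('w2.npz'));t=dict(np.load('top.npz'))
# brass plug blob
for n,c,b,f in [('wrist',w,(262,185,312,228),fonz),('top',t,(168,196,190,216),onz)]:
    m=seg(c['color'],b,(10,90,60),(30,255,255));k=np.vstack(cv2.findContours(m,0,1)[0])
    (u,v),r=cv2.minEnclosingCircle(k);print(n,'brass',u,v,r,f(c,u,v,.065).round(4),f(c,u+r,v,.065).round(4))
# collar by depth/brightness circle: Hough
g=cv2.cvtColor(w['color'],cv2.COLOR_RGB2GRAY);
# lid edges in wrist: gradient subpixel along rows/cols, z=.062
gg=cv2.GaussianBlur(g,(3,3),0).astype(float)
def edgex(r,lo,hi):
    d=np.abs(np.diff(gg[r,lo:hi]));i=d.argmax();return lo+i+.5
def edgey(cx,lo,hi):
    d=np.abs(np.diff(gg[lo:hi,cx]));i=d.argmax();return lo+i+.5
def line(P,ax):
    P=np.array(P);p=np.polyfit(P[:,ax],P[:,1-ax],1);res=P[:,1-ax]-np.polyval(p,P[:,ax]);
    k=abs(res-np.median(res))<.002;p=np.polyfit(P[k,ax],P[k,1-ax],1);return p,k.sum(),np.std((P[:,1-ax]-np.polyval(p,P[:,ax]))[k])
L=line([fonz(w,edgex(r,226,247),r,.062)[:2] for r in range(120,260,5)],1)
R=line([fonz(w,edgex(r,366,396),r,.062)[:2] for r in list(range(170,230,4))+list(range(240,280,6))],1)
T=line([fonz(w,u,edgey(u,100,118),.062)[:2] for u in range(245,378,5)],0)
for n,l,x in(('xmin',L,.03),('xmax',R,.03),('ymax',T,.555)): print(n,l[0],'deg',np.degrees(np.arctan(l[0][0])).round(2),'at',np.polyval(l[0],x).round(4),l[1:])
# handle bar
m=seg(w['color'],(338,155,356,250),(0,0,0),(180,255,75));k=max(cv2.findContours(m,0,1)[0],key=cv2.contourArea)
P=np.float32([fonz(w,*p,.071)[:2] for p in k[:,0].astype(float)])*1000;print('handle',cv2.minAreaRect(P))
m=seg(w['color'],(276,192,298,220),(0,0,0),(180,255,70));k=max(cv2.findContours(m,0,1)[0],key=cv2.contourArea)
P=np.float32([fonz(w,*p,.065)[:2] for p in k[:,0].astype(float)])*1000;print('slot',cv2.minAreaRect(P))
# predicted tip pixel of held key
o=manip.observe();p=o['tool_pos']-[0,0,.2059]
X=w['R']@p+w['t'];th=np.arctan2(np.hypot(X[0],X[1]),X[2]);ph=np.arctan2(X[1],X[0]);print('tip px pred',w['cx']+w['fx']*th*np.cos(ph),w['cy']+w['fy']*th*np.sin(ph))
cv2.imwrite('pics/w2c.png',cv2.resize(w['color'][180:300,225:345],None,fx=5,fy=5,interpolation=cv2.INTER_CUBIC)[:,:,::-1])
E
```

```text
wrist brass 285.0 206.0 13.601571083068848 [0.5337 0.0267 0.065 ] [0.5452 0.0267 0.065 ]
top brass 177.24545288085938 205.42727661132812 4.964255332946777 [0.5328 0.0253 0.065 ] [0.5328 0.0144 0.065 ]
xmin [-0.00102423  0.49302983] deg -0.06 at 0.493 (np.int64(26), np.float64(0.0005271693252970384))
xmax [-0.01355359  0.61807197] deg -0.78 at 0.6177 (np.int64(10), np.float64(0.00026731755927464606))
ymax [0.01495285 0.10069365] deg 0.86 at 0.109 (np.int64(26), np.float64(0.0002561667162453456))
handle ((585.3130493164062, 10.127869606018066), (6.461737155914307, 38.3783073425293), 0.9134410619735718)
slot ((533.6859741210938, 26.662261962890625), (5.105335712432861, 8.834811210632324), 0.03782296180725098)
tip px pred 283.62601553897326 250.37278986939447
```

View pics/w2c.png

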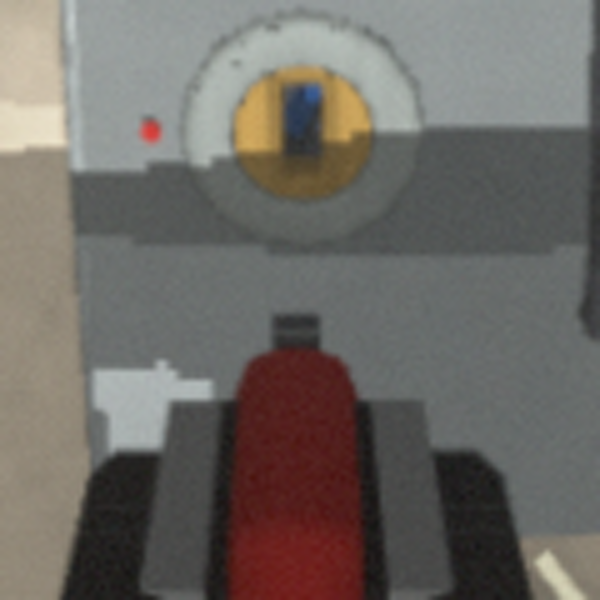

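```bash
python3 - <<'E'
from h import *
w=dict(np.load('w2.npz'));o=st();p=o['tool_pos']-[0,0,.2059]
def pj(p):
    X=w['R']@p+w['t'];th=np.arctan2(np.hypot(X[0],X[1]),X[2]);ph=np.arctan2(X[1],X[0]);return (w['cx']+w['fx']*th*np.cos(ph)).round(1),(w['cy']+w['fy']*th*np.sin(ph)).round(1)
for dy in(.005,.006,.007): print(dy,pj(p+[0,dy,0]),pj(p+[0,dy,.026]), 'head top +y',pj(p+[0,dy+.009,.066]),pj(p+[0,dy+.009,.026]))
print('seen tip', fonz(w,284.4,243,p[2])-p, 'lock',fonz(w,285.6,205.6,.067))
E
```

```text
t 5.3 pos [0.5327 0.0257 0.3597] closeyaw -0.21 z [-1.e-04 -0.e+00 -1.e+00] F [ 0.18  0.48 -0.71] T [-0.001 -0.007 -0.019] gap 0.011008421041050542 79.57082390785217 q [ 0.026  0.35   1.868 -0.     0.924  0.03 ]
0.005 (np.float64(283.6), np.float64(242.6)) (np.float64(283.5), np.float64(262.4)) head top +y (np.float64(283.2), np.float64(287.3)) (np.float64(283.4), np.float64(246.3))
0.006 (np.float64(283.6), np.float64(241.0)) (np.float64(283.5), np.float64(260.6)) head top +y (np.float64(283.2), np.float64(285.1)) (np.float64(283.4), np.float64(244.5))
0.007 (np.float64(283.6), np.float64(239.4)) (np.float64(283.5), np.float64(258.9)) head top +y (np.float64(283.2), np.float64(282.8)) (np.float64(283.4), np.float64(242.6))
seen tip [0.00046875 0.00474306 0.        ] lock [0.53419751 0.02762881 0.067     ]
```

Emit:
arm_command --steps '[[[0, 0, 0.015], [0.1, 0.3, -2], 1], [[0, 0, 0.015], [0.1, 0.3, -5], 1], [[0, 0, 0.015], [0.1, 0.3, -7.5], 1], [[0, 0, 0.015], [0.1, 0.3, -8.2], 1], [[0, 0, 0.015], [0.1, 0.3, -8.6], 1], [[0, 0, 0.015], [0.1, 0.3, -8.9], 1], [[0, 0, 0.015], [0.1, 0.3, -9.2], 1], [[0, 0, 0.015], [0.1, 0.3, -9.4], 1]]'

```text
time: 6.3
tool_pos: [0.534, 0.0289, 0.2662]
tool_rot: [0.703, 0.711, 0.0, 0.001]
force: [-0.0, -2.7, 2.1]
finger_gap: 0.0111
finger_force: 79.8
```

```bash
python3 - <<'E'
from h import *
st()
E
```

```text
t 6.3 pos [0.534  0.0289 0.2662] closeyaw 0.7 z [ 1.3e-03 -5.0e-04 -1.0e+00] F [-0.01 -2.7   2.14] T [-0.636 -0.028 -0.032] gap 0.011087880567941872 79.81196880340576 q [ 3.200e-02  4.980e-01  1.914e+00 -1.000e-03  7.280e-01  2.000e-02]
```

Emit:
arm_command --steps '[[[0, 0, 0], [0, -0.08, 0], 1], [[0, 0, 0], [0, -0.1, -0.2], 1], [[0, 0, 0], [0, -0.1, -0.4], 1], [[0, 0, 0], [0, -0.1, -0.6], 1], [[0, 0, 0], [0, -0.1, -0.8], 1], [[0, 0, 0], [0, -0.1, -0.95], 1], [[0, 0, 0], [0, -0.1, -1.0], 1], [[0, 0, 0], [0, -0.1, -1.0], 1]]'

```text
time: 7.3
tool_pos: [0.5339, 0.0282, 0.2569]
tool_rot: [0.703, 0.711, 0.0, 0.0]
force: [-3.8, -0.4, 14.3]
finger_gap: 0.0108
finger_force: 82.0
```

```bash
python3 - <<'E'
from h import *
st()
E
```

```text
t 7.3 pos [0.5339 0.0282 0.2569] closeyaw 0.68 z [ 6.e-04  1.e-04 -1.e+00] F [-3.79 -0.41 14.33] T [ 0.006  0.736 -0.008] gap 0.010826894531873868 82.00518608093262 q [0.03  0.514 1.917 0.    0.71  0.018]
```

Emit:
arm_command --steps '[[[0, 0, -0.12], [-0.04, 0, -0.12], 1], [[0, 0, -0.24], [-0.04, 0, -0.12], 1], [[0, 0, -0.32], [-0.04, 0, -0.15], 1], [[0, 0, -0.38], [-0.04, 0, -0.2], 1], [[0, 0, -0.43], [-0.04, 0, -0.2], 1], [[0, 0, -0.48], [-0.04, 0, -0.2], 1], [[0, 0, -0.52], [-0.04, 0, -0.2], 1], [[0, 0, -0.52], [-0.04, 0, -0.2], 1]]' --force 100

```text
time: 8.3
tool_pos: [0.5343, 0.028, 0.2543]
tool_rot: [0.862, 0.507, 0.001, 0.001]
force: [2.8, -1.8, 1.5]
finger_gap: 0.0106
finger_force: 98.0
```

```bash
python3 - <<'E'
from h import *
st()
E
```

```text
t 8.3 pos [0.5343 0.028  0.2543] closeyaw -29.08 z [ 3.e-03 -1.e-04 -1.e+00] F [ 2.81 -1.76  1.54] T [-0.256 -0.626  0.103] gap 0.010579419509431774 98.01519513130188 q [ 0.03   0.519  1.918 -0.     0.702  0.538]
```

Emit:
arm_command --steps '[[[0, 0, 0], [0, 0, -0.15], 1], [[0, 0, 0], [0, 0, -0.3], 1], [[0, 0, 0], [0, 0, -0.45], 1], [[0, 0, 0], [0, 0, -0.6], 1], [[0, 0, 0], [0, 0, -0.7], 1], [[0, 0, 0], [0, 0, -0.8], 1], [[0, 0, 0], [0, 0, -0.85], 1], [[0, 0, 0], [0, 0, -0.85], 1]]'

```text
time: 9.3
tool_pos: [0.5343, 0.0281, 0.2459]
tool_rot: [0.862, 0.507, 0.001, 0.001]
force: [4.1, -2.0, 6.0]
finger_gap: 0.0107
finger_force: 98.7
```

```bash
python3 - <<'E'
from h import *
st()
E
```

```text
t 9.3 pos [0.5343 0.0281 0.2459] closeyaw -29.08 z [ 2.9e-03 -1.0e-04 -1.0e+00] F [ 4.13 -1.98  6.  ] T [-0.345 -0.835  0.095] gap 0.010720078260026408 98.67123126983643 q [ 0.03   0.534  1.92  -0.     0.685  0.538]
```

Emit:
arm_command --steps '[[[0, 0, 0], [0.06, -0.02, -0.1], 1], [[0, 0, 0], [0.06, -0.02, -0.2], 1], [[0, 0, -0.12], [0.07, -0.04, -0.2], 1], [[0, 0, -0.26], [0.09, -0.06, -0.2], 1], [[0, 0, -0.4], [0.1, -0.08, -0.2], 1], [[0, 0, -0.54], [0.12, -0.1, -0.2], 1], [[0, 0, -0.54], [0.12, -0.1, -0.2], 1], [[0, 0, -0.54], [0.12, -0.1, -0.2], 1]]'

```text
time: 10.3
tool_pos: [0.5354, 0.027, 0.2452]
tool_rot: [0.966, 0.259, 0.001, 0.0]
force: [-0.1, -2.9, 21.8]
finger_gap: 0.0111
finger_force: 101.1
```

```bash
python3 - <<'E'
from h import *
st()
E
```

```text
t 10.3 pos [0.5354 0.027  0.2452] closeyaw -60.02 z [ 3.1e-03 -2.0e-04 -1.0e+00] F [-0.09 -2.9  21.78] T [-0.497  0.006 -0.027] gap 0.011096453638194215 101.12209796905518 q [ 0.028  0.536  1.918 -0.     0.685  1.076]
```

Emit:
arm_command --steps '[[[0, 0, -0.12], [0.01, -0.05, 0], 1], [[0, 0, -0.26], [0.02, -0.06, 0], 1], [[0, 0, -0.4], [0.03, -0.07, 0], 1], [[0, 0, -0.5], [0.03, -0.08, 0], 1], [[0, 0, -0.53], [0.03, -0.08, 0.03], 1], [[0, 0, -0.53], [0.03, -0.08, 0.03], 1], [[0, 0, -0.53], [0.03, -0.08, 0.03], 1], [[0, 0, -0.53], [0.03, -0.08, 0.03], 1]]'

```text
time: 11.3
tool_pos: [0.5358, 0.0259, 0.2452]
tool_rot: [1.0, -0.003, 0.002, 0.0]
force: [1.3, -4.9, 18.8]
finger_gap: 0.0109
finger_force: 100.6
```

```bash
python3 - <<'E'
from h import *
st();c=cam('wrist');save(c,'w3.png')
E
```

```text
t 11.3 pos [0.5358 0.0259 0.2452] closeyaw -90.33 z [ 3.2e-03 -9.0e-04 -1.0e+00] F [ 1.32 -4.88 18.82] T [-0.995 -0.229  0.223] gap 0.01087657462191898 100.60903429985046 q [ 0.026  0.536  1.917 -0.002  0.685  1.604]
```

View pics/w3.png

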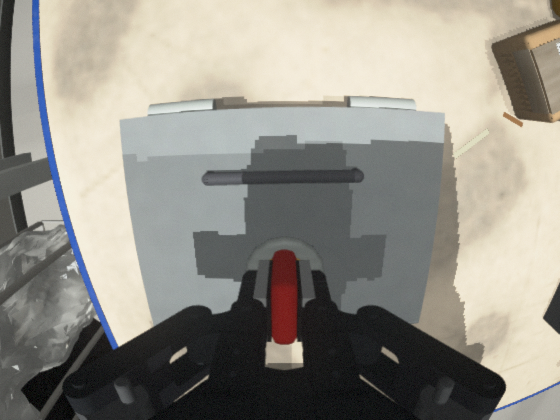

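The head sits on the collar (285,250) with the key seated and turned about 91°. The push is a steady 19 N and the spring torque can be felt, so I'm handing in.

```bash
python3 -c "
from h import *
print(order.sign_off())"
```

```text
the job is handed in; nothing more can be done
None
```

The red key is fully home in the lock and turned about 91° clockwise from rest; the arm is still gripping it and holding it turned, and the job was handed in at about 11.4 s.

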